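Make up two instrument parts kits

TASK

Make up the two parts kits from the stock on the desk mat. The long three-compartment tray gets the large heatsink in its wide compartment, and the small knob and the coaxial socket in its two narrow compartments, one in each, whichever way round; the short two-compartment tray gets the small heatsink and the large knob, one in each compartment, whichever way round. Let every part stand flat on the floor of its compartment, the same way up as it stands now, and do not disturb the finished instrument, the handheld radio or the screwdriver.

Things in the scene. Friction and masses are not known exactly. Their poses are not given: they have to be found in the camera images.
- large_heatsink: The larger of the two bare aluminium heatsinks: 80 mm long (x) by 50 mm wide (y) by 36 mm high, fins upward and running along x, flat outer fins on both long sides to grip across y; about 0.16 kg. Origin: centre of the underside; z up. Loose, stands on the mat at the start.
- small_heatsink: The smaller bare aluminium heatsink: 50 mm long (x) by 40 mm wide (y) by 32 mm high, fins upward and running along x, flat outer fins on both long sides; about 0.075 kg. Origin: centre of the underside; z up. Loose, stands on the mat at the start.
- large_knob: The larger round black ribbed plastic knob with an aluminium disc on top: 44 mm diameter at the 6 mm high foot skirt, 41 mm above it, 32 mm high; about 0.06 kg. Origin: centre of the underside; z up. Loose, stands on the mat at the start.
- small_knob: The smaller round black ribbed plastic knob with an aluminium disc on top: 26 mm diameter at the 6 mm high foot skirt, 24 mm above it, 30 mm high; about 0.03 kg. Origin: centre of the underside; z up. Loose, stands on the mat at the start.
- coax_socket: Steel coaxial socket standing on its square flange: flange 26 x 26 x 5 mm, then a white collar 19 mm in diameter up to 11 mm, then a plain round barrel 14 mm in diameter up to 40 mm; about 0.045 kg. Origin: centre of the underside; z up. Loose, stands on the mat at the start.
- long_tray: The longer shallow light grey plastic tray, fixed to the mat: 112 mm (x) by 200 mm (y), floor 3 mm thick, outer walls and dividers 4 mm thick with their tops 11 mm above the mat. Three compartments side by side along y, each 104 mm long in x and centred on x = 0: the wide one is 72 mm wide, centred at y = +60 mm; the two narrow ones are 56 mm wide, centred at y = -8 mm and y = -68 mm. Origin: centre of the underside, at mat height; z up.
- short_tray: The shorter shallow light grey plastic tray, fixed to the mat: 84 mm (x) by 136 mm (y), floor 3 mm thick, outer walls and divider 4 mm thick with their tops 11 mm above the mat. Two equal compartments, 76 mm long in x and 62 mm wide in y, centred at x = 0, y = +33 mm and y = -33 mm. Origin: centre of the underside, at mat height; z up.
- finished_unit: Bystander, leave alone: a finished little instrument beyond the trays, a block of heatsink, circuit boards and front panel about 85 x 100 x 75 mm with a knob on its front. Origin: centre of the underside.
- handheld_radio: Bystander, leave alone: a black handheld radio lying on its back, body 110 (x) x 55 x 30 mm, with a stub aerial 90 mm long towards +x. Origin: underside of the body, at its centre.
- screwdriver: Bystander, leave alone: a screwdriver with a grey handle lying along its x, about 170 mm long, tip towards +x. Origin: on the underside, near the middle of its length.
There are look-alikes about, which are no part of the job. Leave any pink look-alike of the long_tray alone.

How it is judged:
By the outcome, as a careful person would: the job done as asked, in the order asked, and still so for the second after the job is handed in, with the robot touching nothing.
It also fails if it takes over 128 s, if anything falls off the work surface, if the arm or the gripper's body presses on something with over 40 N, if the wrist force passes 120 N, or if a joint passes its speed limit or range.

ROBOT

A 6-joint arm with a two-finger parallel gripper is mounted at the origin on the work surface. World frame = base frame: x ahead of the robot, y to its left, z up, the work surface at z = 0. Lengths are in m, angles in rad, forces in N, time in s.
With the tool pointing down it reaches from about 0.375 to 0.75 m from the base axis. Payload 9 kg.
Tool frame: the origin (TCP) lies midway between the tips of the shut fingers; the grasp point (between the pads) lies 19 mm behind it; z points along the fingers, x is the direction in which the jaws open and shut, and the axes are right-handed (so a half turn about z gives the same grasp; the last joint's range is limited). The gripper opens to 85 mm and grips with 20 to 120 N. Pads are 22 mm wide; open, the fingers measure 114 mm over their backs; the gripper's body (76 mm by 85 mm) begins 54 mm behind the grasp point. The pads swing forward as they close: fully open they stand 13 mm farther back than shut.
Start: joints at [-1.401, 0.104, 0.097, 1.564, 0, 1.353], TCP at [0.227, -0.555, 0.231] pointing down, gripper open.
Joint ranges: [-2.99, 2.99], [-0.84, 1.86], [-1.1, 1.16], [-1.84, 2.11], [-1.51, 1.56], [-3.14, 3.14]. Speed limits (rad/s): [2.22, 2.22, 2.57, 3.14, 3.14, 3.14].

INTERFACE

Orientations are given as a unit quaternion [w, x, y, z].
In Python, from bench import state, get_image, close_job gives the robot as it stands.
- The arm moves only by the tool send_rows, never from a script. Its argument "commands" is one flat list of numbers, 7 for each row, row after row: the shift along the world's x, y, z in cm, then the turn, a rotation vector about the world's x, y, z in rad, then the finger opening in cm, from 0 to 8.54. In form: [x, y, z, wx, wy, wz, gripper, x, y, z, wx, wy, wz, gripper, ...]. A call has 1 to 12 rows; each row shifts and turns the commanded pose from where the row before left it; what a row does not reach is not made up. A row lasts 1/8 s, in which the tool goes at most 62.5 mm and 10.7 degrees, less where a joint would pass 70% of its speed; a pose out of reach is approached as far as the arm can. A call with a gripper value outside its range is refused whole. The fingers move at their own pace and stop on an object; the grip force is fixed at half the most. Time passes only in rows, so rows that do not move let the fingers close. It gives the time, the measured TCP pose, the force and the opening at its end, in the units of the state.
- state(): the state, without advancing time (a new reading comes with each control period).
- get_image(name): name is "scene" or "top" or "wrist"; returns a dict with "color" (420x560x3 uint8, blue, green, red), "z_map" (420x560 float32, m along the optical axis (not along the pixel's ray), 0 where there is no reading), "fx", "fy", "cx", "cy" (pixels), "cam_to_world" (4x4, takes a point from camera to world coordinates). Camera axes: x right, y down, z forward; pixel columns grow to the right and rows downward; lengths in m; the calibration is good to about 2 mm. A picture is of the moment at which its call begins.
- close_job(): hands the job in, once; it reports no verdict.
The state is a dict: "time": time; "qpos": joint angles; "joint_vel": joint speeds; "effort": joint torques, N m; "position": TCP position; "orientation": TCP orientation; "wrist_force": force on the tool from outside, world axes, zero at the start; "ft_torque": the same for the moment, N m; "opening": finger opening in m.
Only numpy, scipy, OpenCV 4.12 (cv2) and the standard library are available. Lean on these libraries where they do the work, as an engineer would, in place of code of your own. Each camera call takes 0.05 s, during which the arm holds its last target.

## Working session

There is one attempt and no reset: what is moved stays moved. The work goes in short steps, Python scripts to look and compute and a tool call to move; the robot and the scene stay as the last step left them, time stands still between calls to the robot, and variables do not carry over. Pictures are saved under pics/ and viewed, and the job is handed in when it is done.

Besides the shell and the picture viewer there is one more tool, called as name(argument=value, ...) on one line, values as JSON. send_rows: Moves the arm, as the interface text tells. Its arguments: {"type":"object","properties":{"commands":{"type":"array","items":{"type":"number"}}},"required":["commands"]}

```bash
mkdir -p pics; ls; python3 - <<'E'
from bench import *
import cv2
s=state();print(s)
for n in ["scene","top","wrist"]:
    im=get_image(n);cv2.imwrite(f"pics/{n}0.png",im["color"])
    print(n,im["fx"],im["fy"],im["cx"],im["cy"],im["cam_to_world"].round(4).tolist())
E
```

```text
pics
{'time': 0.0, 'qpos': array([-1.40068742e+00,  1.04671341e-01,  9.64446026e-02,  1.56388721e+00,
        4.39563475e-06,  1.35309663e+00]), 'joint_vel': array([ 7.96933671e-04,  1.97715256e-03,  2.52264154e-04, -2.20672648e-04,
        1.74388342e-03,  5.77879524e-05]), 'effort': array([-3.54879521e-03, -5.56925082e+01,  5.03652513e+01,  1.64239289e-02,
       -4.48986439e-04,  1.25572521e-05]), 'position': array([ 0.22684862, -0.55510194,  0.23052512]), 'orientation': array([-4.78319316e-04,  8.30108443e-01, -5.57601595e-01, -4.53043915e-04]), 'wrist_force': array([-0.06135746,  0.8202077 ,  0.35842977]), 'ft_torque': array([-0.02992535,  0.03025844, -0.005192  ]), 'opening': 0.08554081051262262}
scene 413.95644578616157 413.95644578616157 278.5486020980148 207.10816201205088 [[0.675, 0.4471, -0.5869, 1.3684], [0.7378, -0.401, 0.5431, -0.6713], [0.0075, -0.7996, -0.6005, 0.8121], [0.0, 0.0, 0.0, 1.0]]
top 388.9757042172552 388.9757042172552 281.3271585075883 210.32665872343185 [[-0.0028, -0.985, 0.1727, 0.4036], [-0.9999, 0.0047, 0.0106, 0.0145], [-0.0112, -0.1727, -0.9849, 1.0874], [0.0, 0.0, 0.0, 1.0]]
wrist 370.2098996724757 370.2098996724757 287.1377994894254 212.62736311988868 [[0.3782, -0.8824, -0.2798, 0.2971], [-0.9257, -0.3611, -0.1123, -0.5266], [-0.002, 0.3015, -0.9535, 0.3719], [0.0, 0.0, 0.0, 1.0]]
```

View pics/top0.png

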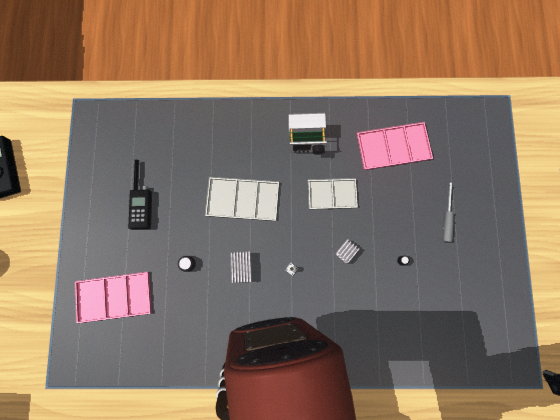

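View pics/scene0.png

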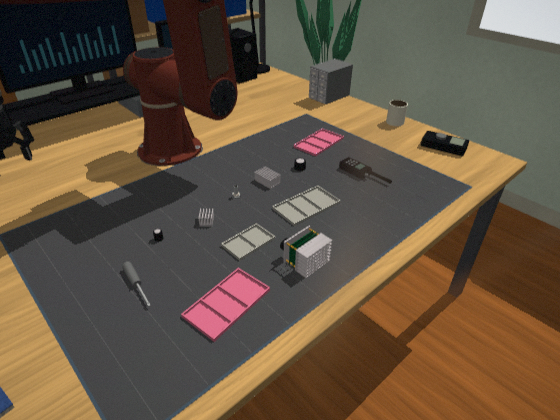

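Top view: large knob about (187,264), large heatsink (241,267), coax socket (291,269), small heatsink (348,251) and small knob (405,260). The grey long tray is at (243,199) and the grey short tray at (333,194). The pink look-alike trays at (395,145) and (113,297) stay out of the job. Next I'll confirm this in an enlarged crop.

```bash
cat > h.py <<'E'
import numpy as np, cv2
from bench import *
def ray(im,u,v,z):
    T=im["cam_to_world"];d=T[:3,:3]@np.array([(u-im["cx"])/im["fx"],(v-im["cy"])/im["fy"],1]);o=T[:3,3]
    return o+d*(z-o[2])/d[2]
def depthpts(im):
    h,w=im["z_map"].shape;u,v=np.meshgrid(np.arange(w),np.arange(h));z=im["z_map"]
    P=np.stack([(u-im["cx"])/im["fx"]*z,(v-im["cy"])/im["fy"]*z,z],-1)
    T=im["cam_to_world"];return P@T[:3,:3].T+T[:3,3]
def proj(im,p):
    T=im["cam_to_world"];c=T[:3,:3].T@(np.asarray(p)-T[:3,3]);return im["fx"]*c[0]/c[2]+im["cx"],im["fy"]*c[1]/c[2]+im["cy"]
E
python3 - <<'E'
from h import *
im=get_image("top");c=im["color"][165:295,165:425]
cv2.imwrite("pics/crop1.png",cv2.resize(c,None,fx=3,fy=3,interpolation=cv2.INTER_CUBIC))
P=depthpts(im)
for n,u,v in [("mat",260,240),("mat",320,280),("LK",187,264),("LH",241,267),("C",291,269),("SH",348,251),("SK",405,260),("LT",224,197),("ST",321,194)]:
    print(n,P[v,u].round(3), ray(im,u,v,0).round(3))
z=P[...,2]
# objects by height
m=((z>0.018)&(z<0.06)).astype(np.uint8);m[:240]=0;m[285:]=0
n,l,st,ce=cv2.connectedComponentsWithStats(m)
for i in range(1,n):
    if st[i,4]>15: q=P[l==i];print(st[i],q.mean(0).round(4),q[:,2].max().round(4))
E
```

```text
mat [0.51  0.086 0.   ] [0.51  0.086 0.   ]
mat [ 0.399 -0.079  0.001] [ 0.399 -0.08   0.   ]
LK [0.443 0.281 0.03 ] [0.444 0.289 0.   ]
LH [0.434 0.134 0.036] [0.435 0.138 0.   ]
C [0.429 0.    0.039] [ 0.429 -0.     0.   ]
SH [ 0.478 -0.158  0.006] [ 0.479 -0.159  0.   ]
SK [ 0.452 -0.306  0.03 ] [ 0.453 -0.316  0.   ]
LT [0.633 0.19  0.001] [0.634 0.19  0.   ]
ST [ 0.641 -0.087  0.001] [ 0.641 -0.087  0.   ]
[336 240  12  14  21] [ 0.4891 -0.1381  0.0293] 0.0341
[444 240   9   2  16] [ 0.5048 -0.4289  0.0221] 0.0273
[339 242  12  14  22] [ 0.4828 -0.145   0.0297] 0.035
[342 244  12  15  23] [ 0.4767 -0.1522  0.0299] 0.0368
[344 246  13  15  26] [ 0.4705 -0.1591  0.0293] 0.0357
[347 249  12  14  24] [ 0.4648 -0.1666  0.0293] 0.0352
[231 253   3  30  53] [0.4322 0.1586 0.0318] 0.0387
[234 253   3  30  54] [0.4328 0.1508 0.0309] 0.0405
[237 253   3  30  50] [0.4343 0.143  0.0317] 0.0391
[240 252   3  30  47] [0.4365 0.1352 0.0317] 0.0404
[243 252   3  30  49] [0.4373 0.1272 0.0314] 0.0397
[246 252   3  30  44] [0.4371 0.1193 0.0321] 0.0388
[249 252   3  30  43] [0.4371 0.1114 0.0322] 0.04
[178 256  16  16 205] [0.4446 0.2851 0.0311] 0.0394
[399 256  11   9  75] [ 0.452  -0.3035  0.0292] 0.0339
[289 266   6   6  21] [ 0.4293 -0.0008  0.0397] 0.0442
```

View pics/crop1.png

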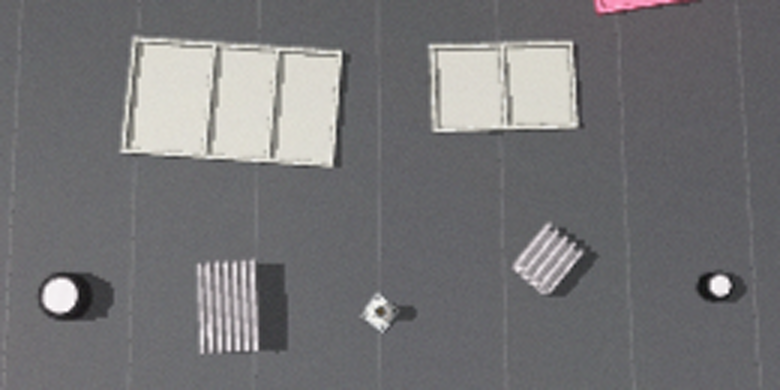

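The crop confirms it. From left to right: wide large knob, 7-fin large heatsink, coax socket on a rotated flange, 5-fin rotated small heatsink, narrow small knob. Both light grey trays are clear, and the wide compartment is on the left (+y). Next come the precise measurements.

```bash
cat > m.py <<'E'
from h import *
im=get_image("top");P=depthpts(im);z=P[...,2];hsv=cv2.cvtColor(im["color"],cv2.COLOR_BGR2HSV)
def rect(mask,zt,name):
    cs,_=cv2.findContours(mask.astype(np.uint8),cv2.RETR_EXTERNAL,cv2.CHAIN_APPROX_NONE)
    pts=np.vstack([c for c in cs if len(c)>6])[:,0]
    W=np.array([ray(im,u,v,zt)[:2] for u,v in pts])
    r=cv2.minAreaRect((W*1000).astype(np.float32));print(name,np.round(r[0],1),np.round(r[1],1),round(r[2],1))
def win(u0,u1,v0,v1):
    m=np.zeros(z.shape,bool);m[v0:v1,u0:u1]=1;return m
g=(hsv[...,2]>150)&(hsv[...,1]<60)
rect(g&win(198,288,170,226),.011,"LT");rect(g&win(300,365,172,215),.011,"ST")
hi=(z>.02)&(z<.06)
rect(hi&win(225,258,245,290),.034,"LH");rect(hi&win(330,366,235,270),.030,"SH")
rect(hi&win(170,202,250,275),.031,"LK");rect(hi&win(395,415,250,270),.029,"SK");rect(hi&win(285,297,262,276),.038,"C")
rect(g&win(282,300,260,278),.005,"Cflange")
rect(g&win(170,202,250,275),.032,"LKdisc");rect(g&win(395,415,250,270),.030,"SKdisc")
E
python3 m.py
```

```text
LT [627.7 137.7] [199.5 112.1] 85.8
ST [ 640.9 -118.1] [ 83.7 135.8] 1.5
LH [434.9 134.9] [79.5 51.2] 3.7
SH [ 476.9 -152.6] [40.4 50.4] 50.0
LK [444.4 285.1] [41.1 40.2] 89.8
SK [ 451.8 -304. ] [27.  21.4] 89.8
C [429.9  -0.9] [11.2 11.3] 44.4
Cflange [429.4  -0. ] [27.  23.3] 44.9
LKdisc [445.7 287.6] [30.  26.8] 89.8
SKdisc [ 452.4 -305.8] [16.6 15.6] 43.3
```

Measured sizes all match the given ones (80x51, 50x40, 41, 27, 200x112, 136x84), with tray yaws of -4.2° and +1.5°. I'm heading to the large heatsink first.

send_rows(commands=[2.8,3.8,0,0,0,0.176,8.5,2.8,3.8,0,0,0,0.176,8.5,2.8,3.8,0,0,0,0.176,8.5,2.8,3.8,0,0,0,0.176,8.5,2.8,3.8,0,0,0,0.176,8.5,2.8,3.8,0,0,0,0.176,8.5,2.8,3.8,0,0,0,0.176,8.5,2.8,3.8,0,0,0,0.176,8.5,-0.2,4.8,0,0,0,0.176,8.5,-0.2,4.8,0,0,0,0.176,8.5,-0.2,4.8,-1,0,0,0.176,8.5,-0.2,4.8,-1,0,0,0.176,8.5])

```text
time: 1.75
position: [0.4427, -0.0581, 0.2112]
orientation: [0.0, 0.893, 0.45, 0.0]
wrist_force: [1.4, -0.0, -0.1]
opening: 0.0852
```

send_rows(commands=[-0.2,4.8,-1,0,0,0.176,8.5,-0.2,4.8,-1,0,0,0.176,8.5,-0.2,4.8,-1,0,0,0.176,8.5,-0.2,4.8,-1,0,0,0.176,8.5,0,0,0,0,0,0,8.5,0,0,0,0,0,0,8.5])

```text
time: 2.5
position: [0.4349, 0.1323, 0.1714]
orientation: [0.0, 0.685, 0.728, -0.0]
wrist_force: [0.2, 0.5, 0.2]
opening: 0.0849
```

```bash
cat >> h.py <<'E'
from scipy.spatial.transform import Rotation as R
def tcp():
    s=state();q=s["orientation"];M=R.from_quat([q[1],q[2],q[3],q[0]]).as_matrix()
    print("t",round(s["time"],2),"pos mm",(s["position"]*1000).round(1),"yaw",np.degrees(np.arctan2(M[1,0],M[0,0])).round(2),"z",M[:,2].round(3),"open",round(s["opening"]*1000,1),"F",s["wrist_force"].round(1),"q",s["qpos"].round(2))
E
python3 - <<'E'
from h import *
tcp()
im=get_image("wrist");cv2.imwrite("pics/w1.png",im["color"])
P=depthpts(im);z=P[...,2]
p=proj(im,[.4349,.1349,.036]);print(p)
m=(z>.02)&(z<.06)&(np.hypot(P[...,0]-.435,P[...,1]-.135)<.07)
r=cv2.minAreaRect((P[m][:,:2]*1000).astype(np.float32));print(r, P[m][:,2].max())
E
```

```text
t 2.5 pos mm [434.9 132.3 171.4] yaw 93.52 z [ 0. -0. -1.] open 84.9 F [0.2 0.5 0.2] q [ 0.01 -0.35 -0.43  1.49 -0.   -0.05]
(np.float64(290.74925547645125), np.float64(201.7990947794011))
((434.0362548828125, 136.26194763183594), (80.38693237304688, 50.177188873291016), 3.2283899784088135) 0.03653997538297071
```

View pics/w1.png

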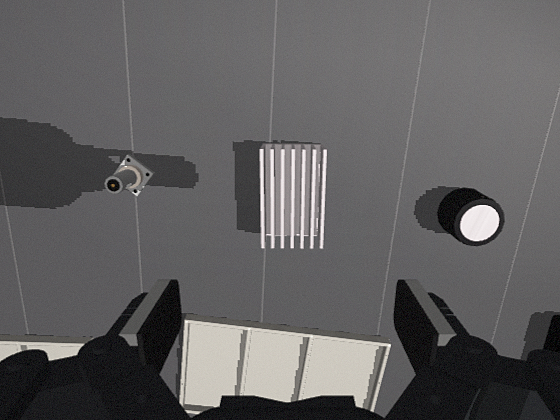

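The wrist view shows the large heatsink aligned at (293,198). The wrist measurement (434.0,136.3) agrees with the top view to within 2 mm. Descending and closing.

send_rows(commands=[0,0.33,-3,0,0,0,8.5,0,0,-3,0,0,0,8.5,0,0,-3,0,0,0,8.5,0,0,-3,0,0,0,8.5,0,0,-3,0,0,0,8.5,0,0,-1.5,0,0,0,8.5,0,0,0,0,0,0,8.5,0,0,0,0,0,0,3,0,0,0,0,0,0,3,0,0,0,0,0,0,3,0,0,0,0,0,0,3,0,0,0,0,0,0,3])

```text
time: 4.05
position: [0.436, 0.1358, 0.0077]
orientation: [0.001, 0.685, 0.729, 0.001]
wrist_force: [-0.6, -1.3, 5.9]
opening: 0.0492
```

```bash
python3 - <<'E'
from h import *
tcp()
im=get_image("wrist");cv2.imwrite("pics/w2.png",im["color"])
E
```

```text
t 4.05 pos mm [436.  135.8   7.7] yaw 93.57 z [ 0.002 -0.    -1.   ] open 49.2 F [-0.6 -1.3  5.9] q [ 0.01 -0.26 -0.66  1.17 -0.   -0.05]
```

View pics/w2.png

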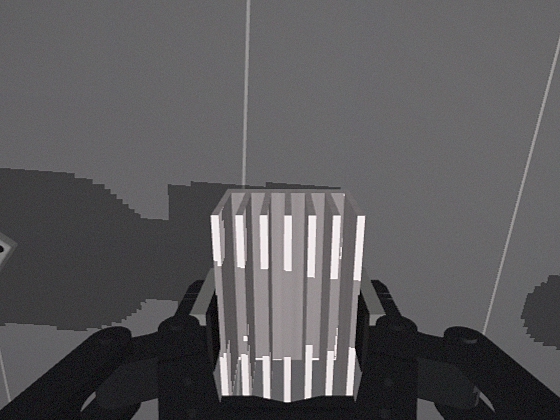

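Gripped at 49.2 mm, fins seen between the pads. Lifting and carrying to the wide compartment centre (632,197).

send_rows(commands=[0,0,1,0,0,0,3,0,0,3,0,0,0,3,0,0,3,0,0,0,3,2.8,0.88,0,0,0,-0.0195,3,2.8,0.88,0,0,0,-0.0195,3,2.8,0.88,0,0,0,-0.0195,3,2.8,0.88,0,0,0,-0.0195,3,2.8,0.88,0,0,0,-0.0195,3,2.8,0.88,0,0,0,-0.0195,3,2.8,0.88,0,0,0,-0.0195,3,0,0,0,0,0,0,3,0,0,0,0,0,0,3])

```text
time: 5.6
position: [0.6303, 0.1974, 0.0764]
orientation: [-0.0, 0.733, 0.681, -0.0]
wrist_force: [-0.5, -0.3, -1.3]
opening: 0.0493
```

```bash
python3 - <<'E'
from h import *
tcp()
im=get_image("wrist");cv2.imwrite("pics/w3.png",im["color"])
E
```

```text
t 5.6 pos mm [630.3 197.4  76.4] yaw 85.77 z [-0.001 -0.    -1.   ] open 49.3 F [-0.5 -0.3 -1.3] q [0.11 0.32 0.05 1.31 0.   0.18]
```

View pics/w3.png

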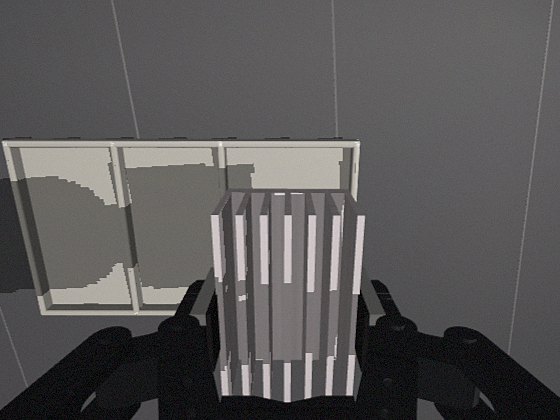

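The heatsink hangs level over the wide (right-hand) compartment. Lowering it.

send_rows(commands=[0.15,0,-2,0,0,0,3,0,0,-2,0,0,0,3,0,0,-1.5,0,0,0,3,0,0,-0.7,0,0,0,3,0,0,-0.3,0,0,0,3,0,0,0,0,0,0,3,0,0,0,0,0,0,3])

```text
time: 6.52
position: [0.6329, 0.1975, 0.012]
orientation: [0.0, 0.733, 0.68, 0.0]
wrist_force: [-0.5, 0.0, -1.6]
opening: 0.049
```

```bash
python3 - <<'E'
from h import *
tcp()
E
```

```text
t 6.53 pos mm [632.9 197.5  12. ] yaw 85.75 z [ 0.001  0.    -1.   ] open 49.0 F [-0.5  0.  -1.6] q [ 0.11  0.36 -0.01  1.2   0.    0.18]
```

send_rows(commands=[0,0,-0.1,0,0,0,3,0,0,-0.1,0,0,0,3,0,0,0,0,0,0,3])

```text
time: 6.9
position: [0.6328, 0.1975, 0.0108]
orientation: [0.0, 0.733, 0.68, 0.0]
wrist_force: [-4.4, -1.0, 8.0]
opening: 0.0486
```

Contact (8 N). Opening and rising.

send_rows(commands=[0,0,0,0,0,0,8.5,0,0,0,0,0,0,8.5,0,0,0,0,0,0,8.5,0,0,0,0,0,0,8.5,0,0,2,0,0,0,8.5,0,0,4,0,0,0,8.5,0,0,5,0,0,0,8.5,0,0,5,0,0,0,8.5,0,0,0,0,0,0,8.5])

```text
time: 8.02
position: [0.6352, 0.1978, 0.1766]
orientation: [0.003, 0.733, 0.68, 0.004]
wrist_force: [0.9, 0.3, 0.0]
opening: 0.0848
```

```bash
python3 - <<'E'
from h import *
tcp()
im=get_image("top");cv2.imwrite("pics/t4.png",cv2.resize(im["color"][150:300,160:440],None,fx=2.7,fy=2.7))
im=get_image("wrist");cv2.imwrite("pics/w4.png",im["color"])
E
```

```text
t 8.03 pos mm [635.2 197.8 176.6] yaw 85.75 z [ 0.01   0.001 -1.   ] open 84.8 F [0.9 0.3 0. ] q [0.11 0.29 0.2  1.48 0.   0.18]
```

View pics/w4.png

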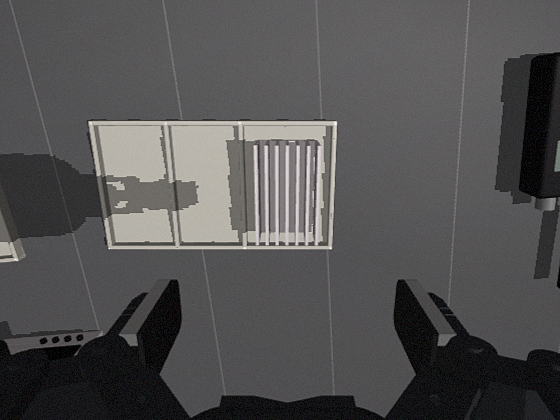

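The wrist view shows the large heatsink in the wide (right-hand) compartment, flat and clear of the walls, at (287,193). Next is the small knob at (452,-305).

send_rows(commands=[-1.29,-3.59,0,0,0,-0.112,8.5,-1.29,-3.59,0,0,0,-0.112,8.5,-1.29,-3.59,0,0,0,-0.112,8.5,-1.29,-3.59,0,0,0,-0.112,8.5,-1.29,-3.59,0,0,0,-0.112,8.5,-1.29,-3.59,0,0,0,-0.112,8.5,-1.29,-3.59,0,0,0,-0.112,8.5,-1.29,-3.59,0,0,0,-0.112,8.5,-1.29,-3.59,0,0,0,-0.112,8.5,-1.29,-3.59,0,0,0,-0.112,8.5,-1.29,-3.59,0,0,0,-0.112,8.5,-1.29,-3.59,0,0,0,-0.112,8.5])

```text
time: 9.62
position: [0.4764, -0.2339, 0.1681]
orientation: [-0.001, 0.997, 0.074, -0.001]
wrist_force: [0.0, 0.3, -0.4]
opening: 0.0844
```

send_rows(commands=[-1.29,-3.59,0,0,0,-0.112,8.5,-1.29,-3.59,0,0,0,-0.112,8.5,0,0,0,0,0,0,5,0,0,0,0,0,0,5,0,0,0,0,0,0,5])

```text
time: 10.25
position: [0.452, -0.3041, 0.169]
orientation: [-0.0, 0.999, -0.035, -0.0]
wrist_force: [-0.1, -0.1, 0.6]
opening: 0.0498
```

```bash
cat > k.py <<'E'
from h import *
import sys
x,y,zt,n=float(sys.argv[1]),float(sys.argv[2]),float(sys.argv[3]),sys.argv[4]
tcp()
im=get_image("wrist");cv2.imwrite(f"pics/{n}.png",im["color"])
P=depthpts(im);z=P[...,2]
for lo,hi in [(zt-.005,zt+.006),(.003,.06)]:
    m=(z>lo)&(z<hi)&(np.hypot(P[...,0]-x,P[...,1]-y)<.045)
    r=cv2.minAreaRect((P[m][:,:2]*1000).astype(np.float32));print(np.round(r[0],1),np.round(r[1],1),round(r[2],1),m.sum(),np.median(z[m]).round(4))
E
python3 k.py .452 -.305 .03 w5
```

```text
t 10.25 pos mm [ 452.  -304.1  169. ] yaw -3.99 z [-0.     0.001 -1.   ] open 49.8 F [-0.1 -0.1  0.6] q [-0.83 -0.07 -0.19  1.45  0.    0.81]
[ 451.7 -304.9] [24.1 24.6] 86.7 734 0.0288
[ 451.7 -304.5] [24.4 25.2] 81.5 934 0.0286
```

View pics/w5.png

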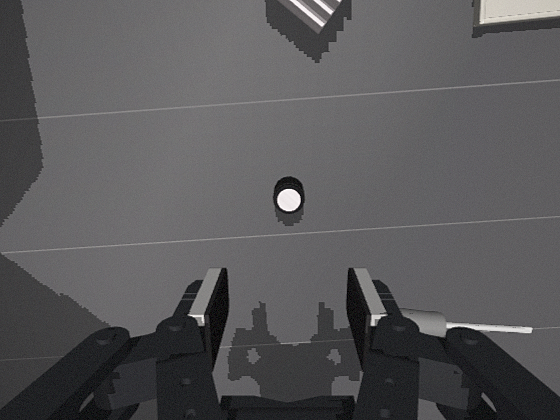

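The knob is centred at (289,200), measured (451.7,-304.9), 24 mm wide. Descending and closing.

send_rows(commands=[0,-0.1,-4,0,0,0,5,0,0,-4,0,0,0,5,0,0,-4,0,0,0,5,0,0,-2.5,0,0,0,5,0,0,-1.7,0,0,0,5,0,0,0,0,0,0,5,0,0,0,0,0,0,1.5,0,0,0,0,0,0,1.5,0,0,0,0,0,0,1.5,0,0,0,0,0,0,1.5,0,0,0,0,0,0,1.5])

```text
time: 11.68
position: [0.4527, -0.3071, 0.009]
orientation: [0.001, 0.999, -0.036, 0.001]
wrist_force: [-0.1, -0.0, 6.9]
opening: 0.0216
```

```bash
python3 - <<'E'
from h import *
tcp()
E
```

```text
t 11.68 pos mm [ 452.7 -307.1    9. ] yaw -4.09 z [ 0.002 -0.002 -1.   ] open 21.6 F [-0.1 -0.   6.9] q [-0.84  0.03 -0.39  1.15  0.    0.81]
```

send_rows(commands=[0,0,2,0,0,0,1.5,0,0,4,0,0,0,1.5,0,0,4,0,0,0,1.5,1.7,3.75,0,0,0,0,1.5,1.7,3.75,0,0,0,0,1.5,1.7,3.75,0,0,0,0,1.5,1.7,3.75,0,0,0,0,1.5,1.7,3.75,0,0,0,0,1.5,1.7,3.75,0,0,0,0,1.5,1.7,3.75,0,0,0,0,1.5,1.7,3.75,0,0,0,0,1.5,1.7,3.75,0,0,0,0,1.5])

```text
time: 13.18
position: [0.6055, 0.0326, 0.1079]
orientation: [0.0, 0.999, -0.036, 0.001]
wrist_force: [-0.6, -0.6, 1.0]
opening: 0.0221
```

send_rows(commands=[1.7,3.75,0,0,0,0,1.5,0,0,0,0,0,0,1.5,0,0,0,0,0,0,1.5,0,0,0,0,0,0,1.5])

```text
time: 13.68
position: [0.6217, 0.0679, 0.1075]
orientation: [0.0, 0.999, -0.036, 0.0]
wrist_force: [-0.4, -0.2, -0.2]
opening: 0.0217
```

```bash
python3 - <<'E'
from h import *
tcp()
im=get_image("wrist");cv2.imwrite("pics/w6.png",im["color"])
E
```

```text
t 13.68 pos mm [621.7  67.9 107.5] yaw -4.16 z [ 0. -0. -1.] open 21.7 F [-0.4 -0.2 -0.2] q [-0.1   0.19 -0.03  1.35 -0.    1.54]
```

View pics/w6.png

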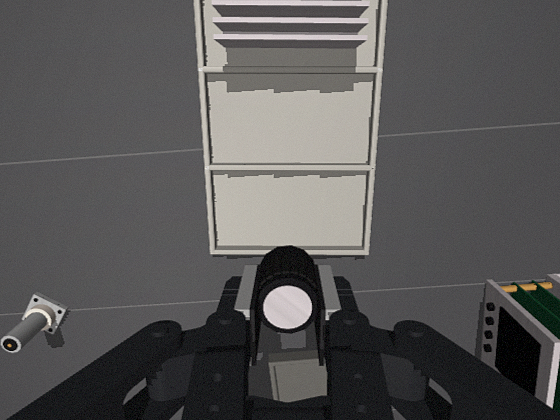

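Knob held upright at (288,290). Lowering it into the y=-68 compartment.

send_rows(commands=[0.1,0,-3,0,0,0,1.5,0,0,-3,0,0,0,1.5,0,0,-2,0,0,0,1.5,0,0,-0.9,0,0,0,1.5,0,0,-0.4,0,0,0,1.5,0,0,-0.2,0,0,0,1.5,0,0,0,0,0,0,1.5,0,0,0,0,0,0,1.5])

```text
time: 14.72
position: [0.6232, 0.0688, 0.0129]
orientation: [0.0, 0.999, -0.036, 0.0]
wrist_force: [-0.9, -0.9, -0.5]
opening: 0.0218
```

```bash
python3 - <<'E'
from h import *
tcp()
E
```

```text
t 14.72 pos mm [623.2  68.8  12.9] yaw -4.09 z [ 0.001 -0.    -1.   ] open 21.8 F [-0.9 -0.9 -0.5] q [-0.1   0.26 -0.13  1.18 -0.    1.54]
```

send_rows(commands=[0,0,-0.1,0,0,0,1.5,0,0,0,0,0,0,1.5,0,0,0,0,0,0,1.5])

```text
time: 15.1
position: [0.6232, 0.0688, 0.0121]
orientation: [0.0, 0.999, -0.036, 0.0]
wrist_force: [-1.5, -0.0, 5.5]
opening: 0.0216
```

Contact. Opening and rising.

send_rows(commands=[0,0,0,0,0,0,5,0,0,0,0,0,0,5,0,0,0,0,0,0,5,0,0,2,0,0,0,5,0,0,4,0,0,0,5,0,0,4,0,0,0,5,0,0,5,0,0,0,5,0,0,0,0,0,0,5,0,0,0,0,0,0,5])

```text
time: 16.23
position: [0.623, 0.0688, 0.1622]
orientation: [0.0, 0.999, -0.036, 0.001]
wrist_force: [-0.3, 0.7, -0.3]
opening: 0.0501
```

```bash
python3 k.py .6227 .0699 .033 w7
```

```text
t 16.23 pos mm [623.   68.8 162.2] yaw -4.1 z [ 0.001 -0.    -1.   ] open 50.1 F [-0.3  0.7 -0.3] q [-0.1   0.18  0.06  1.44 -0.    1.54]
[622.6  70.6] [23.8 24.6] 84.9 777 0.0318
[623.9  75.5] [76.3 88.1] 83.7 2196 0.0102
```

View pics/w7.png

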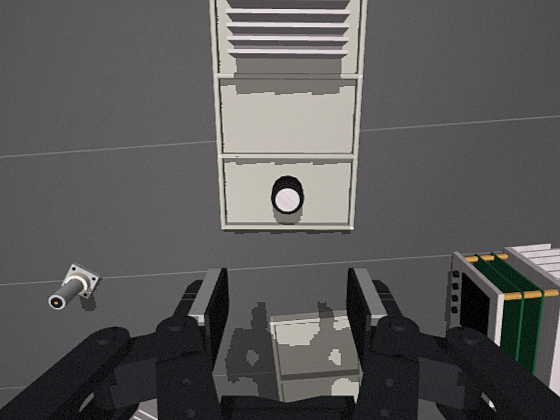

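Knob stands in the end compartment at (622.6,70.6). Next is the coax socket at (429.7,-0.5).

send_rows(commands=[-3.22,-1.15,0,0,0,0,5,-3.22,-1.15,0,0,0,0,5,-3.22,-1.15,0,0,0,0,5,-3.22,-1.15,0,0,0,0,5,-3.22,-1.15,0,0,0,0,5,-3.22,-1.15,0,0,0,0,5,0,0,0,0,0,0,5,0,0,0,0,0,0,5])

```text
time: 17.27
position: [0.4297, -0.0001, 0.1608]
orientation: [-0.0, 0.999, -0.036, -0.0]
wrist_force: [-0.3, -0.2, -0.1]
opening: 0.05
```

```bash
python3 k.py .4297 -.0005 .04 w8
```

```text
t 17.27 pos mm [ 4.297e+02 -1.000e-01  1.608e+02] yaw -4.12 z [-0.  0. -1.] open 50.0 F [-0.3 -0.2 -0.1] q [-0.31 -0.44 -0.52  1.49  0.    1.34]
[ 4.293e+02 -2.000e-01] [13.9 12.7] 85.4 271 0.0388
[ 4.295e+02 -3.000e-01] [25.7 25.9] 53.6 883 0.01
```

View pics/w8.png

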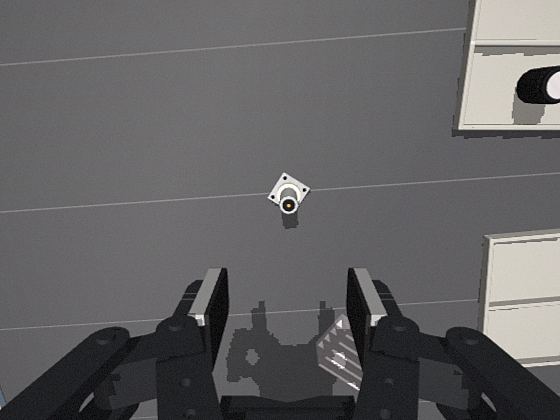

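Socket at (289,190), measured (429.3,-0.2) with a 26 mm flange. Descending to grip the barrel above the collar.

send_rows(commands=[0,0,-4,0,0,0,5,0,0,-4,0,0,0,5,0,0,-4,0,0,0,5,0,0,-2,0,0,0,5,0,0,-0.9,0,0,0,5,0,0,0,0,0,0,5,0,0,0,0,0,0,0.5,0,0,0,0,0,0,0.5,0,0,0,0,0,0,0.5,0,0,0,0,0,0,0.5,0,0,0,0,0,0,0.5])

```text
time: 18.7
position: [0.4304, -0.0004, 0.0134]
orientation: [0.0, 0.999, -0.036, 0.001]
wrist_force: [-0.8, 1.5, 6.1]
opening: 0.0121
```

```bash
python3 - <<'E'
from h import *
tcp()
E
```

```text
t 18.7 pos mm [ 4.304e+02 -4.000e-01  1.340e+01] yaw -4.1 z [ 0.002 -0.    -1.   ] open 12.1 F [-0.8  1.5  6.1] q [-0.31 -0.36 -0.73  1.2   0.    1.34]
```

send_rows(commands=[0,0,2,0,0,0,0.5,0,0,4,0,0,0,0.5,0,0,4,0,0,0,0.5,3.28,2.17,0,0,0,0,0.5,3.28,2.17,0,0,0,0,0.5,3.28,2.17,0,0,0,0,0.5,3.28,2.17,0,0,0,0,0.5,3.28,2.17,0,0,0,0,0.5,3.28,2.17,0,0,0,0,0.5,0,0,0,0,0,0,0.5,0,0,0,0,0,0,0.5])

```text
time: 20.08
position: [0.6259, 0.1299, 0.1121]
orientation: [0.0, 0.999, -0.036, -0.0]
wrist_force: [-0.1, -0.8, -0.2]
opening: 0.0116
```

```bash
python3 - <<'E'
from h import *
tcp()
im=get_image("wrist");cv2.imwrite("pics/w9.png",im["color"])
E
```

```text
t 20.07 pos mm [625.9 129.9 112.1] yaw -4.09 z [-0.001 -0.    -1.   ] open 11.6 F [-0.1 -0.8 -0.2] q [ 0.    0.23  0.03  1.36 -0.    1.64]
```

View pics/w9.png

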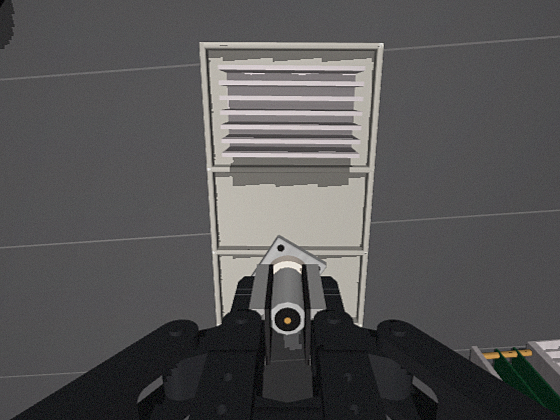

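Socket held upright. Lowering into the middle compartment.

send_rows(commands=[0.1,0,-3,0,0,0,0.5,0,0,-3,0,0,0,0.5,0,0,-2,0,0,0,0.5,0,0,-0.9,0,0,0,0.5,0,0,-0.4,0,0,0,0.5,0,0,-0.2,0,0,0,0.5,0,0,0,0,0,0,0.5,0,0,0,0,0,0,0.5])

```text
time: 21.12
position: [0.6278, 0.13, 0.0179]
orientation: [-0.0, 0.999, -0.036, 0.0]
wrist_force: [0.1, -0.7, -0.8]
opening: 0.0121
```

send_rows(commands=[0,0,-0.1,0,0,0,0.5,0,0,0,0,0,0,0.5,0,0,0,0,0,0,0.5])

```text
time: 21.5
position: [0.6275, 0.1301, 0.0165]
orientation: [-0.0, 0.999, -0.036, 0.0]
wrist_force: [0.3, 0.1, 0.3]
opening: 0.0117
```

send_rows(commands=[0,0,-0.1,0,0,0,0.5,0,0,0,0,0,0,0.5])

```text
time: 21.75
position: [0.6276, 0.1301, 0.0165]
orientation: [0.0, 0.999, -0.036, 0.0]
wrist_force: [-3.7, -0.4, 7.7]
opening: 0.012
```

Contact. Releasing.

send_rows(commands=[0,0,0,0,0,0,5,0,0,0,0,0,0,5,0,0,0,0,0,0,5,0,0,2,0,0,0,5,0,0,4,0,0,0,5,0,0,4,0,0,0,5,0,0,5,0,0,0,8.5,0,0,0,0,0,0,8.5,0,0,0,0,0,0,8.5])

```text
time: 22.88
position: [0.6276, 0.13, 0.1662]
orientation: [0.0, 0.999, -0.036, 0.001]
wrist_force: [0.0, -0.4, -1.5]
opening: 0.0851
```

```bash
python3 k.py .6271 .1297 .043 w10
```

```text
t 22.88 pos mm [627.6 130.  166.2] yaw -4.1 z [ 0.001 -0.    -1.   ] open 85.1 F [ 0.  -0.4 -1.5] q [ 0.    0.22  0.11  1.46 -0.    1.64]
[626.5 149.3] [51.1 20.7] 78.8 293 0.0417
[628.8 131.3] [84.3 87.2] 8.0 2221 0.0092
```

View pics/w10.png

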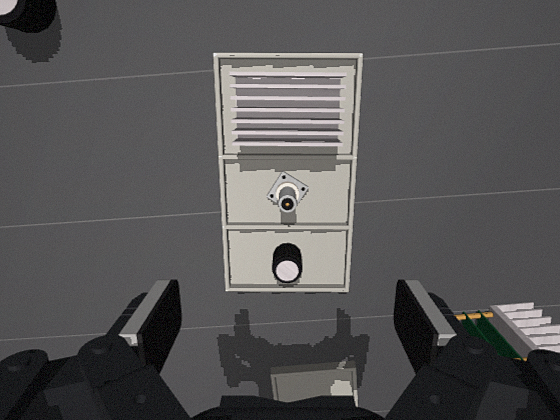

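All three parts stand in the long tray: socket at (288,192), knob at (287,262), heatsink at (287,110). Next is the small heatsink at (477,-153), with the jaw at 50°.

send_rows(commands=[-1.88,-3.53,0,0,0,0.118,8.5,-1.88,-3.53,0,0,0,0.118,8.5,-1.88,-3.53,0,0,0,0.118,8.5,-1.88,-3.53,0,0,0,0.118,8.5,-1.88,-3.53,0,0,0,0.118,8.5,-1.88,-3.53,0,0,0,0.118,8.5,-1.88,-3.53,0,0,0,0.118,8.5,-1.88,-3.53,0,0,0,0.118,8.5,0,0,0,0,0,0,8.5,0,0,0,0,0,0,8.5])

```text
time: 24.18
position: [0.4766, -0.1519, 0.1646]
orientation: [-0.001, 0.907, 0.422, -0.0]
wrist_force: [0.0, 0.1, 0.7]
opening: 0.0853
```

```bash
sed -i 's/(zt-.005,zt+.006)/(zt-.015,zt+.006)/' k.py; python3 k.py .477 -.1526 .032 w11
```

```text
t 24.18 pos mm [ 476.6 -151.9  164.6] yaw 49.9 z [-0.001  0.001 -1.   ] open 85.3 F [0.  0.1 0.7] q [-0.57 -0.2  -0.32  1.45  0.    0.13]
[ 476.6 -152.3] [40.  50.5] 49.6 1178 0.0304
[ 476.6 -152.2] [40.  50.5] 49.8 3228 0.0064
```

View pics/w11.png

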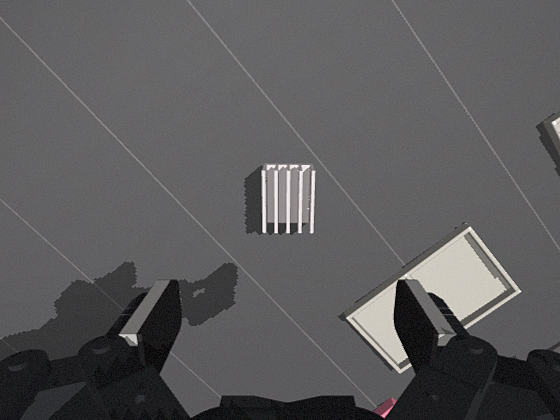

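The heatsink lines up between the fingers at (288,198), at a measured 49.6°. Descending and closing.

send_rows(commands=[0,0,-4,0,0,0,8.5,0,0,-4,0,0,0,8.5,0,0,-4,0,0,0,8.5,0,0,-2.5,0,0,0,8.5,0,0,-1.2,0,0,0,8.5,0,0,0,0,0,0,8.5,0,0,0,0,0,0,3,0,0,0,0,0,0,3,0,0,0,0,0,0,3,0,0,0,0,0,0,3,0,0,0,0,0,0,3])

```text
time: 25.6
position: [0.4778, -0.1529, 0.0095]
orientation: [0.001, 0.906, 0.422, 0.001]
wrist_force: [-0.5, 0.3, 6.7]
opening: 0.0389
```

```bash
python3 - <<'E'
from h import *
tcp()
im=get_image("wrist");cv2.imwrite("pics/w12.png",im["color"])
E
```

```text
t 25.6 pos mm [ 477.8 -152.9    9.5] yaw 49.98 z [ 0.002 -0.001 -1.   ] open 38.9 F [-0.5  0.3  6.7] q [-0.57 -0.11 -0.53  1.15  0.    0.13]
```

View pics/w12.png

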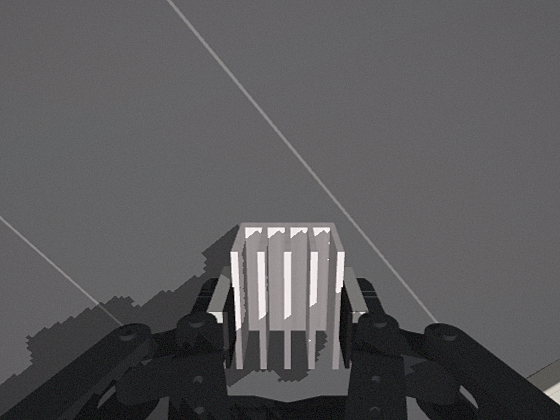

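Gripped at 38.9 mm. Carrying to (642,-151).

send_rows(commands=[0,0,1,0,0,0,3,0,0,3,0,0,0,3,0,0,3,0,0,0,3,2.73,0.03,0,0,0,0.1207,3,2.73,0.03,0,0,0,0.1207,3,2.73,0.03,0,0,0,0.1207,3,2.73,0.03,0,0,0,0.1207,3,2.73,0.03,0,0,0,0.1207,3,2.73,0.03,0,0,0,0.1207,3,0,0,0,0,0,0,3,0,0,0,0,0,0,3])

```text
time: 27.02
position: [0.6402, -0.1504, 0.0783]
orientation: [-0.0, 0.698, 0.716, -0.0]
wrist_force: [-0.6, -0.8, -0.0]
opening: 0.0386
```

```bash
python3 - <<'E'
from h import *
tcp()
im=get_image("wrist");cv2.imwrite("pics/w13.png",im["color"])
E
```

```text
t 27.02 pos mm [ 640.2 -150.4   78.3] yaw 91.41 z [-0.001  0.    -1.   ] open 38.6 F [-0.6 -0.8 -0. ] q [-0.43  0.31  0.05  1.31 -0.   -0.45]
```

View pics/w13.png

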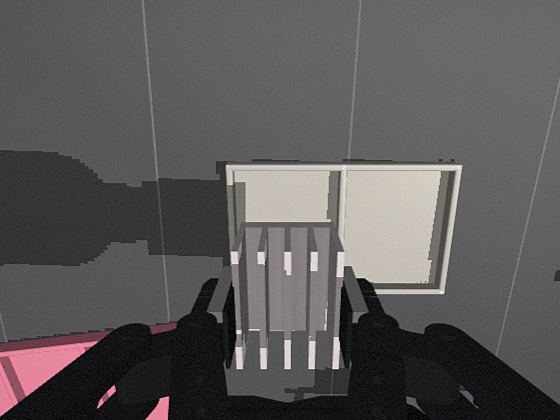

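Held level over the grey short tray's compartment. Lowering.

send_rows(commands=[0.1,0,-2,0,0,0,3,0,0,-2,0,0,0,3,0,0,-1.5,0,0,0,3,0,0,-0.7,0,0,0,3,0,0,-0.3,0,0,0,3,0,0,-0.1,0,0,0,3,0,0,0,0,0,0,3,0,0,0,0,0,0,3])

```text
time: 28.08
position: [0.6421, -0.1507, 0.0128]
orientation: [0.0, 0.698, 0.716, 0.0]
wrist_force: [0.2, -0.7, -0.4]
opening: 0.0388
```

send_rows(commands=[0,0,-0.1,0,0,0,3,0,0,0,0,0,0,3])

```text
time: 28.32
position: [0.6422, -0.1508, 0.0125]
orientation: [0.0, 0.698, 0.716, 0.0]
wrist_force: [-2.7, 0.6, 5.7]
opening: 0.0389
```

Contact at the expected height. Releasing.

send_rows(commands=[0,0,0,0,0,0,7,0,0,0,0,0,0,7,0,0,0,0,0,0,7,0,0,2,0,0,0,7,0,0,4,0,0,0,7,0,0,5,0,0,0,8.5,0,0,4,0,0,0,8.5,0,0,0,0,0,0,8.5])

```text
time: 29.32
position: [0.644, -0.1515, 0.1675]
orientation: [0.004, 0.698, 0.716, 0.001]
wrist_force: [-0.2, -0.9, -1.0]
opening: 0.0851
```

```bash
python3 k.py .6418 -.1511 .035 w14
```

```text
t 29.32 pos mm [ 644.  -151.5  167.5] yaw 91.49 z [ 0.007 -0.003 -1.   ] open 85.1 F [-0.2 -0.9 -1. ] q [-0.43  0.28  0.18  1.46  0.   -0.45]
[ 640.6 -150.8] [50.3 40. ] 1.6 1181 0.0334
[ 640.3 -147.1] [83.6 78. ] 1.9 4738 0.0092
```

View pics/w14.png

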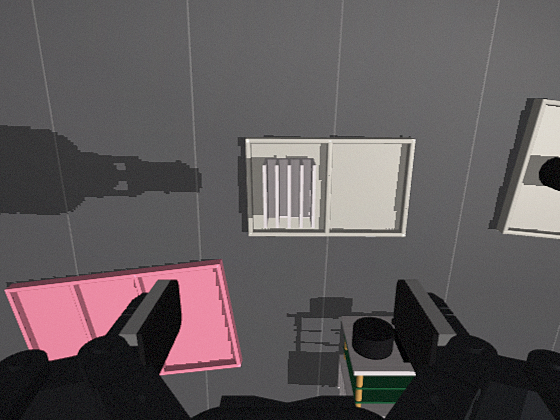

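Small heatsink stands at (640.6,-150.8), within its compartment. Last is the large knob at (445,286).

send_rows(commands=[-1.515,3.365,0,0,0,-0.121,8.5,-1.515,3.365,0,0,0,-0.121,8.5,-1.515,3.365,0,0,0,-0.121,8.5,-1.515,3.365,0,0,0,-0.121,8.5,-1.515,3.365,0,0,0,-0.121,8.5,-1.515,3.365,0,0,0,-0.121,8.5,-1.515,3.365,0,0,0,-0.121,8.5,-1.515,3.365,0,0,0,-0.121,8.5,-1.515,3.365,0,0,0,-0.121,8.5,-1.515,3.365,0,0,0,-0.121,8.5,-1.515,3.365,0,0,0,-0.121,8.5,-1.515,3.365,0,0,0,-0.121,8.5])

```text
time: 30.88
position: [0.4588, 0.2541, 0.1607]
orientation: [0.0, 0.998, 0.07, -0.001]
wrist_force: [0.1, -0.1, -0.5]
opening: 0.0851
```

send_rows(commands=[-1.515,3.365,0,0,0,-0.121,8,0,0,0,0,0,0,7.5,0,0,0,0,0,0,7.5,0,0,0,0,0,0,7.5])

```text
time: 31.38
position: [0.4451, 0.2861, 0.1611]
orientation: [0.0, 1.0, 0.012, -0.0]
wrist_force: [-0.3, -0.8, 0.1]
opening: 0.0754
```

```bash
python3 k.py .445 .2865 .032 w15
```

```text
t 31.38 pos mm [445.1 286.1 161.1] yaw 1.34 z [-0. -0. -1.] open 75.4 F [-0.3 -0.8  0.1] q [ 0.32 -0.11 -0.25  1.44 -0.    1.87]
[444.5 288. ] [42.1 41.5] 36.8 2374 0.0309
[444.7 288.3] [42.6 42. ] 20.5 2589 0.0308
```

View pics/w15.png

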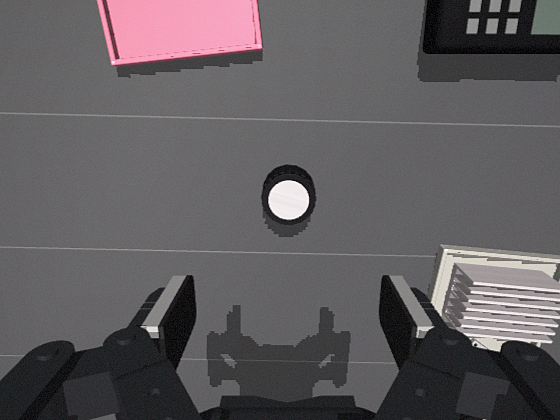

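Knob at (289,195), measured (444.6,288.0), 42 mm wide. Descending.

send_rows(commands=[0,0.15,-4,0,0,0,7.5,0,0,-4,0,0,0,7.5,0,0,-4,0,0,0,7.5,0,0,-2.2,0,0,0,7.5,0,0,-1.2,0,0,0,7.5,0,0,0,0,0,0,7.5,0,0,0,0,0,0,3,0,0,0,0,0,0,3,0,0,0,0,0,0,3,0,0,0,0,0,0,3,0,0,0,0,0,0,3])

```text
time: 32.8
position: [0.446, 0.2888, 0.0089]
orientation: [-0.0, 1.0, 0.012, 0.001]
wrist_force: [-0.3, -0.3, 6.8]
opening: 0.0392
```

```bash
python3 - <<'E'
from h import *
tcp()
E
```

```text
t 32.8 pos mm [446.  288.8   8.9] yaw 1.36 z [ 0.002  0.001 -1.   ] open 39.2 F [-0.3 -0.3  6.8] q [ 0.33 -0.02 -0.44  1.15 -0.    1.88]
```

send_rows(commands=[0,0,2,0,0,0,3,0,0,4,0,0,0,3,0,0,4,0,0,0,3,1.94,-3.735,0,0,0,0,3,1.94,-3.735,0,0,0,0,3,1.94,-3.735,0,0,0,0,3,1.94,-3.735,0,0,0,0,3,1.94,-3.735,0,0,0,0,3,1.94,-3.735,0,0,0,0,3,1.94,-3.735,0,0,0,0,3,1.94,-3.735,0,0,0,0,3,1.94,-3.735,0,0,0,0,3])

```text
time: 34.3
position: [0.6201, -0.0491, 0.1077]
orientation: [0.0, 1.0, 0.012, 0.0]
wrist_force: [0.2, 0.6, -0.1]
opening: 0.039
```

send_rows(commands=[1.94,-3.735,0,0,0,0,3,0,0,0,0,0,0,3,0,0,0,0,0,0,3,0,0,0,0,0,0,3])

```text
time: 34.8
position: [0.6386, -0.0841, 0.1075]
orientation: [-0.0, 1.0, 0.012, 0.0]
wrist_force: [0.2, 0.6, 0.2]
opening: 0.0389
```

```bash
python3 - <<'E'
from h import *
tcp()
im=get_image("wrist");cv2.imwrite("pics/w16.png",im["color"])
P=depthpts(im);m=(P[...,2]>.02)&(P[...,2]<.1)&(P[...,0]>.7)&(P[...,0]<.9)&(abs(P[...,1]+.05)<.1)
if m.sum(): print("unit min",P[m].min(0).round(3),P[m].max(0).round(3))
E
```

```text
t 34.8 pos mm [638.6 -84.1 107.5] yaw 1.42 z [-0.  0. -1.] open 38.9 F [0.2 0.6 0.2] q [-0.33  0.25  0.03  1.36  0.    1.21]
unit min [ 0.749 -0.098  0.02 ] [0.788 0.003 0.075]
```

View pics/w16.png

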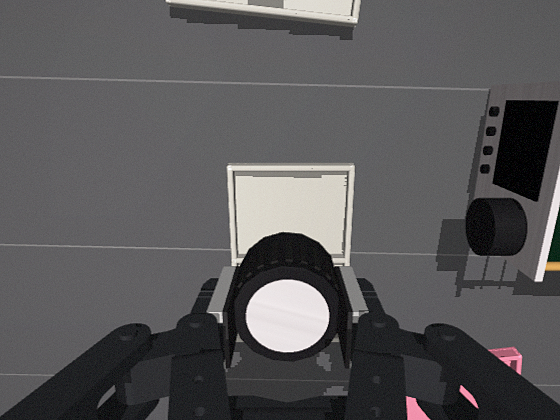

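Knob held upright, and the instrument's front (x≥0.749) is well clear. Lowering.

send_rows(commands=[0.1,-0.05,-3,0,0,0,3,0,0,-3,0,0,0,3,0,0,-2,0,0,0,3,0,0,-0.9,0,0,0,3,0,0,-0.4,0,0,0,3,0,0,-0.2,0,0,0,3,0,0,0,0,0,0,3,0,0,0,0,0,0,3])

```text
time: 35.85
position: [0.6402, -0.0858, 0.0129]
orientation: [0.0, 1.0, 0.012, 0.0]
wrist_force: [-0.2, 0.2, -0.1]
opening: 0.0389
```

send_rows(commands=[0,0,-0.1,0,0,0,3,0,0,0,0,0,0,3])

```text
time: 36.1
position: [0.6402, -0.0858, 0.0119]
orientation: [0.0, 1.0, 0.012, 0.0]
wrist_force: [-0.3, -0.1, 3.2]
opening: 0.0393
```

send_rows(commands=[0,0,0,0,0,0,6,0,0,0,0,0,0,6,0,0,0,0,0,0,6,0,0,2,0,0,0,6,0,0,4,0,0,0,6,0,0,4,0,0,0,6,0,0,5,0,0,0,6,-2,-2,3,0,0,0,6,-3,-3,3,0,0,0,6,-3,-3,0,0,0,0,6,-3,-3,0,0,0,0,6])

```text
time: 37.48
position: [0.5292, -0.1966, 0.2236]
orientation: [0.001, 1.0, 0.012, 0.001]
wrist_force: [-0.3, -0.4, -0.3]
opening: 0.06
```

send_rows(commands=[-3,-4,0,0,0,0,6,-3,-4,0,0,0,0,6,0,-4,0,0,0,0,6,0,-4,0,0,0,0,6,0,0,0,0,0,0,6,0,0,0,0,0,0,6])

```text
time: 38.22
position: [0.4699, -0.3553, 0.2223]
orientation: [0.0, 1.0, 0.012, 0.0]
wrist_force: [0.5, 1.0, 1.6]
opening: 0.0604
```

```bash
python3 - <<'E'
from h import *
tcp()
im=get_image("top");cv2.imwrite("pics/tf.png",cv2.resize(im["color"][100:290,60:480],None,fx=1.9,fy=1.9,interpolation=cv2.INTER_CUBIC))
P=depthpts(im);z=P[...,2]
for n,x,y,h,r in [("LH",.6321,.1975,.039,.05),("SK",.6227,.0699,.033,.022),("C",.6271,.1297,.043,.022),("SH",.6418,-.1511,.035,.04),("LK",.640,-.0851,.035,.026)]:
    m=(z>h-.018)&(z<h+.008)&(np.hypot(P[...,0]-x,P[...,1]-y)<r)
    q=P[m];a=cv2.minAreaRect((q[:,:2]*1000).astype(np.float32));print(n,np.round(a[0],1),np.round(a[1],1),round(a[2],1),np.percentile(q[:,2],[50,90]).round(4))
im=get_image("scene");cv2.imwrite("pics/sf.png",cv2.resize(im["color"][120:320,140:420],None,fx=2.8,fy=2.8,interpolation=cv2.INTER_CUBIC))
E
```

```text
t 38.23 pos mm [ 469.9 -355.3  222.3] yaw 1.35 z [ 0.001 -0.    -1.   ] open 60.4 F [0.5 1.  1.6] q [-0.87  0.07  0.04  1.55  0.    0.68]
LH [631.6 196.5] [50.5 80.5] 85.1 [0.0352 0.0403]
SK [621.4  69.4] [22.9 24.9] 15.4 [0.0325 0.0349]
C [625.7 129.5] [11.8 11.7] 45.0 [0.0429 0.0454]
SH [ 641.2 -151.1] [50.7 40.5] 1.6 [0.032 0.036]
LK [638.5 -87.2] [40.6 40.4] 47.3 [0.0346 0.0375]
```

View pics/tf.png

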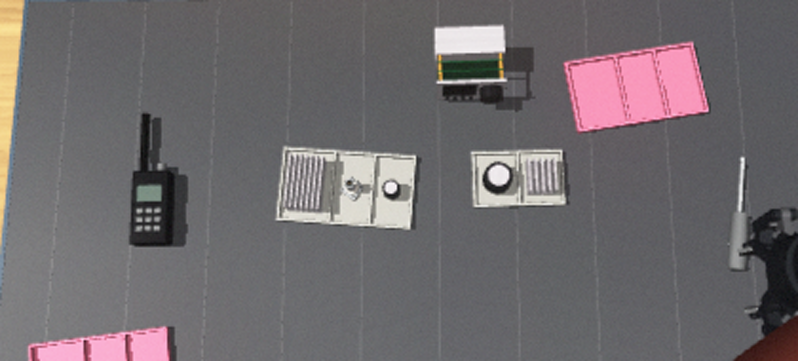

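View pics/sf.png

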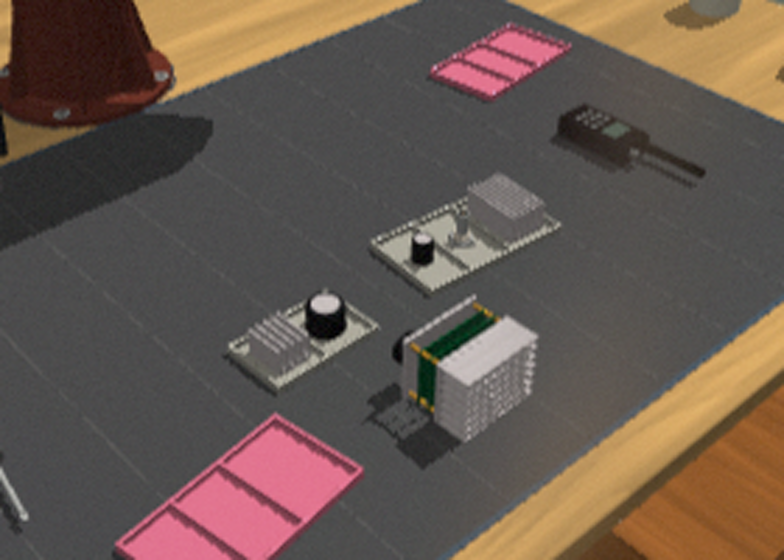

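All five parts stand flat and clear of the walls in their compartments. The radio, instrument and screwdriver have not moved, and the gripper is in the air touching nothing. Handing in.

```bash
python3 -c "
from bench import *
print(close_job())"
```

```text
the job is handed in; nothing more can be done
None
```

Both kits are made up, and I handed the job in at about 38 s of the 128 s allowed.

- **Long tray:** the large heatsink is in the wide compartment, the coax socket in the middle one and the small knob in the end one.
- **Short tray:** the small heatsink is in the −y compartment and the large knob in the +y one.

**Last checks:** in the final top and scene views all five parts stand upright. Each centre is within about 3 mm of its compartment centre, and the tops are at the heights expected for parts standing on the tray floor. The radio, instrument, screwdriver and pink trays look as they did at the start; I judged that by eye and did not measure them. The gripper was clear of everything, and the wrist forces I read stayed under 10 N. The top and wrist cameras differed by up to about 3 mm on part positions, well inside the clearances. No check failed.

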